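Set the crosscut sled's length stop and load the handle blanks

ROBOT

A 6-joint arm with a two-finger parallel gripper is mounted at the origin on the work surface. World frame = base frame: x ahead of the robot, y to its left, z up, the work surface at z = 0. Lengths are in m, angles in rad, forces in N, time in s.
With the tool pointing down it reaches from about 0.275 to 0.75 m from the base axis. Payload 10.2 kg.
Tool frame: the origin (TCP) lies midway between the tips of the shut fingers; the grasp point (between the pads) lies 19 mm behind it (env.hold_point_z is the distance from the TCP to the grasp point, in m); x points along the fingers, z is the direction in which the jaws open and shut, and the axes are right-handed (so a half turn about x gives the same grasp; the last joint's range is limited). The gripper opens to 85 mm and grips with 20 to 120 N. Pads are 22 mm wide; open, the fingers measure 114 mm over their backs; the gripper's body (76 mm by 85 mm) begins 54 mm behind the grasp point. The pads swing forward as they close: fully open they stand 13 mm farther back than shut.
Start: joints at [1.047, 0.313, 1.498, -0, 1.331, -0.223], TCP at [0.156, 0.501, 0.231] pointing down, gripper open.
Joint ranges: [-2.94, 2.94], [-0.97, 2.17], [0.19, 2.56], [-1.23, 4.37], [0.02, 3.11], [-2.88, 2.88]. Speed limits (rad/s): [2.39, 2.39, 3.01, 3.14, 3.14, 3.14].

INTERFACE

Orientations are given as a unit quaternion [x, y, z, w].
In Python, from bench import env, kinematics, monitor, eyes, job gives the robot as it stands. The module is installed in compiled form; this text tells all that it offers. Calls block until the motion is done:
- env.reach(position, orientation): joint-space move of the TCP to a pose.
- env.movel(position, velocity=0.15, frame=None, guard=None): straight line of the TCP; frame=None keeps the orientation; velocity is the mean speed in m/s. With guard (N) it stops when the force on the tool has changed by that much, and returns True; else False.
- env.set_joints(angles): joint-space move.
- env.release() and env.close_gripper(effort=None): open the fingers fully, or close them until they stop; effort is the grip in N (None keeps the last).
- env.hold(seconds).
- kinematics.ik(position, orientation): joint angles nearest the present ones, or None.
- monitor.sense(): the state.
- eyes.grab_frame(name): name is "side" or "top"; returns a dict with "frame" (384x512x3 uint8, red, green, blue), "mtx" (3x3 intrinsics, pixels), "k1" (the pictures are not rectified: a ray, as slopes to the right and down, at radius r is drawn at 1 + k1 r^2 times it, then the intrinsics apply), "view" (4x4, takes a point from world to camera coordinates). Camera axes: x right, y down, z forward; pixel columns grow to the right and rows downward; lengths in m; the calibration is good to about 2 mm. A picture is of the moment at which its call begins. There is no depth.
A pose or a line that the arm cannot do raises env.MotionError and nothing moves.
- job.hand_in(): hands the job in, once; it reports no verdict.
The state is a dict: "clock": time; "joints": joint angles; "qvel": joint speeds; "joint_efforts": joint torques, N m; "position": TCP position; "ee_rot": TCP orientation; "contact_force": force on the tool from outside, world axes, zero at the start; "ft_torque": the same for the moment, N m; "finger_gap": opening from 0.0 (shut) to 1.0 (fully open).
Only numpy, scipy, OpenCV 4.12 (cv2) and the standard library are available. Lean on these libraries where they do the work, as an engineer would, in place of code of your own. Each camera call takes 0.05 s, during which the arm holds its last target.

TASK

Get the crosscut sled ready to cut a batch of tool handles: unlock the stop's clamp lever, slide the stop along the fence until its pointer is on the white line of the cursor clip, and lock the lever fully again. Then lay all the handle blanks from the bench flat on the sled side by side in a closed row along the fence, the first pushed tight against the fence and each next one tight against the one before, with the left ends of all of them pushed up against the stop. Leave the plane, the jar and the screwdriver alone.

Things in the scene. Friction and masses are not known exactly. Their poses are not given: they have to be found in the camera images.
- sled: Crosscut sled, fixed: brown hardboard-faced board 250 x 400 x 12 mm with a plywood fence along its far edge. Origin: centre of the board's underside, on the bench; x from robot side to fence, y (leftwards) along the fence, z up. Fence front face at x = 90 mm, back 115, top z = 50; a block 45 mm tall stands behind it at y -88 to -32 mm, x to 163, where a black saw kerf (y = -60) crosses the board.
- stop (a joint): Length stop, an aluminium carriage sliding along the fence top: sled y of its pointer, in m (0 to 0.17). Its block rides on the fence: sled x 81 to 121 mm, 22 mm either side of the pointer in y, z 51.5 to 70; grip or push it there. Unlocked it slides with about 6 N; locked it holds over 30 N. From the block an arm of angle, z 14 to 44, reaches over the board to sled x = -60 mm.
- pointer (a point): Tip of the small black pointer on the far (+x) side of the stop's block, over the steel scale, 53 mm above the bench, at the middle of the block in y. Axes as the sled's.
- stop_face (a point): Point on the stop face, the right (-y) face of the stop's arm: 22 mm to the right (-y) of the pointer, at sled x = 50 mm, 26 mm above the bench. Axes as the sled's; the blanks' left ends come against it from -y.
- lever (a joint): Black clamp lever on a vertical pin in the middle of the stop's block (sled x = 102.5 mm, y of the pointer). 0 = locked, handle along the fence pointing to +y; grows anticlockwise seen from above to 1.5 rad = unlocked, handle pointing to -x at the robot. From about 0.5 rad down it clamps; below 0.15 rad it is fully locked. Stays where left; turns with under 0.4 N m.
- lever_grip (a point): Point of the lever's handle 55 mm from its pin, 83.5 mm above the bench, y axis along the handle. The handle is a bar 12 mm wide, z 77 to 90 mm, from 9 to 75 mm from the pin. Beneath it: the fence top (50 mm), the stop's block (70 mm, within 22 mm of the pin) and the arm (44 mm).
- mark (a point): The mark: white line on the small dark steel cursor clip (16 mm wide, top 54 mm above the bench) on the scale ledge behind the fence; it does not block the stop. The point lies on the line at pointer height. Axes as the sled's.
- blank1: Pale ash handle blank, a square bar 28 x 28 x 196 mm, about 106 g, loose on the bench left or right of the sled. Origin at its centre, x along its length. May be absent (None). The blanks differ only in length and any face may lie down.
- blank2: Pale ash handle blank, a square bar 28 x 28 x 200 mm, about 108 g, loose on the bench left or right of the sled. Origin at its centre, x along its length. May be absent (None). The blanks differ only in length and any face may lie down.
- blank3: Pale ash handle blank, a square bar 28 x 28 x 204 mm, about 110 g, loose on the bench left or right of the sled. Origin at its centre, x along its length. May be absent (None). The blanks differ only in length and any face may lie down.
- blank4: Pale ash handle blank, a square bar 28 x 28 x 208 mm, about 113 g, loose on the bench left or right of the sled. Origin at its centre, x along its length. May be absent (None). The blanks differ only in length and any face may lie down.
- plane: Small steel block plane, 50 x 160 mm, 50 mm tall, on the bench beyond the fence. Bystander: leave it alone. Origin under its middle, on the bench.
- jar: Glass screw jar with a steel lid, 68 mm across, 85 mm tall, on the bench beyond the fence. Bystander: leave it alone. Origin under its middle, on the bench.
- driver: Screwdriver with a wooden handle, 160 mm long, lying, on the bench beyond the fence. Bystander: leave it alone. Origin under its middle, on the bench.
Not all that is in view belongs to the job. What is shaped like the blank4 but blue or purple is not meant.

How it is judged:
By the outcome, as a careful person would: the job done as asked, in the order asked, and still so for the second after the job is handed in, with the robot touching nothing.
Of blank1, blank2, blank3, blank4 only 2 to 4 are there at a start; the rules pass over those that are not, and their reading is None.
At some moment in a run one of blank1, blank2, blank3, blank4 may be knocked a few centimetres aside while the robot is not near it.
Once in a run the grip may slacken for a moment while it holds something.
It also fails if it takes over 210 s, if anything falls off the work surface, if the arm or the gripper's body presses on something with over 40 N, if the wrist force passes 120 N, or if a joint passes its speed limit or range.

## Working session

There is one attempt and no reset: what is moved stays moved. The work goes in short steps, each a Python script; the robot and the scene stay as the last script left them, time stands still between calls to the robot, and variables do not carry over. Pictures are saved under pics/ and viewed, and the job is handed in when it is done.

```bash
mkdir -p pics; ls; python3 - <<'E'
from bench import env, kinematics, monitor, eyes, job
import cv2
s=monitor.sense(); print(s['clock'],s['position'],s['ee_rot'],s['finger_gap'],env.hold_point_z)
for n in('side','top'):
    f=eyes.grab_frame(n); cv2.imwrite(f'pics/{n}0.png',f['frame'][:,:,::-1]); print(n,f['mtx'],f['k1'],f['view'])
E
```

```text
pics
0.0 [0.15542276 0.50118789 0.23071361] [-0.4196141   0.56971018  0.41924918  0.56884483] 1.0014645799045132 0.0187
side [[451.16576594   0.         259.935709  ]
 [  0.         451.16576594 189.19436015]
 [  0.           0.           1.        ]] -0.11173908679908372 [[ 0.97112676 -0.23855172 -0.00242534 -0.48751744]
 [-0.18732588 -0.75621607 -0.62693402  0.11138224]
 [ 0.14772211  0.60928674 -0.77906858  1.61813094]
 [ 0.          0.          0.          1.        ]]
top [[424.23602112   0.         252.1121669 ]
 [  0.         424.23602112 183.66912078]
 [  0.           0.           1.        ]] -0.05963133669928818 [[-0.00569558 -0.99971913  0.02300483 -0.01873995]
 [-0.99749132  0.00405662 -0.07067256  0.49720005]
 [ 0.07055939 -0.02334964 -0.99723426  1.25305877]
 [ 0.          0.          0.          1.        ]]
```

View pics/side0.png

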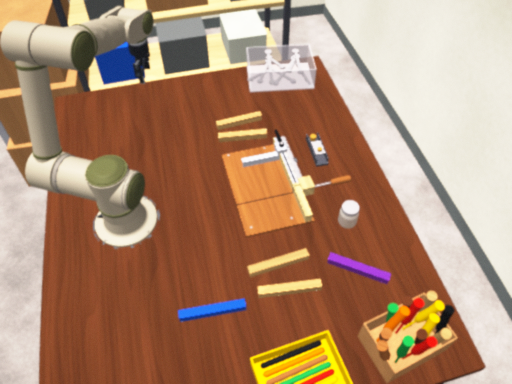

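View pics/top0.png

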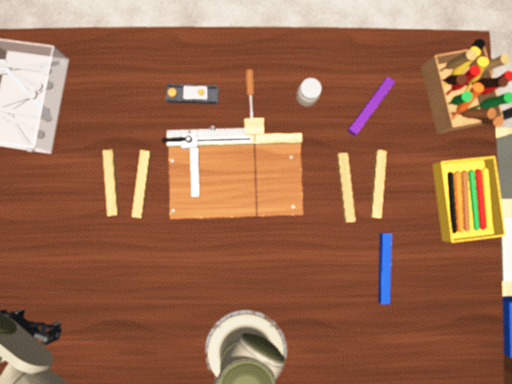

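Both pictures show four pale blanks. In the top view, two lie left of the sled (cols ~110 and 140) and two right (cols ~347 and 379). The stop is near the fence's left end (col ~193, row 138), and blue and purple decoys are also in view. Next I'll zoom in and write helpers.

```bash
cat > h.py <<'E'
from bench import env, kinematics, monitor, eyes, job
import cv2, numpy as np
from scipy.spatial.transform import Rotation as R
def dist(f): return np.array([f['k1'],0,0,0,0.])
def grab(n): return eyes.grab_frame(n)
def ray(f,uv):
    p=cv2.undistortPoints(np.array(uv,float).reshape(-1,1,2),f['mtx'],dist(f)).reshape(-1,2)
    V=f['view']; d=np.c_[p,np.ones(len(p))]@V[:3,:3]; c=-V[:3,:3].T@V[:3,3]
    return c,d
def onz(f,uv,z):
    c,d=ray(f,uv); return c+d*((z-c[2])/d[:,2])[:,None]
def proj(f,P):
    V=f['view']; rv=cv2.Rodrigues(V[:3,:3])[0]
    return cv2.projectPoints(np.array(P,float).reshape(-1,1,3),rv,V[:3,3],f['mtx'],dist(f))[0].reshape(-1,2)
def crop(f,name,x0,y0,x1,y1,s):
    cv2.imwrite('pics/'+name,cv2.resize(f['frame'][y0:y1,x0:x1,::-1],None,fx=s,fy=s,interpolation=cv2.INTER_CUBIC))
def blanks(f,ztop=0.028):
    hsv=cv2.cvtColor(f['frame'],cv2.COLOR_RGB2HSV)
    m=cv2.inRange(hsv,(15,60,140),(32,190,255))
    cs,_=cv2.findContours(m,cv2.RETR_EXTERNAL,cv2.CHAIN_APPROX_NONE)
    out=[]
    for c in cs:
        if cv2.contourArea(c)<300: continue
        P=onz(f,c.reshape(-1,2),ztop)[:,:2].astype(np.float32)
        (cx,cy),(w,h),a=cv2.minAreaRect(P*1000)
        if w<h: w,h,a=h,w,a+90
        a=(a+90)%180-90
        out.append((cx/1000,cy/1000,w,h,a))
    return out
def q_of(phi):  # tool down, jaw axis (tool z) at angle phi in world xy
    x=np.array([0,0,-1.]); z=np.array([np.cos(phi),np.sin(phi),0]); y=np.cross(z,x)
    return R.from_matrix(np.c_[x,y,z]).as_quat()
E
python3 - <<'E'
from h import *
t=grab('top'); s=grab('side')
crop(t,'tz.png',155,115,315,230,5); crop(s,'sz.png',210,120,340,240,6)
for b in blanks(t): print('top',np.round(b,3))
for b in blanks(s): print('side',np.round(b,3))
E
```

```text
top [  0.449  -0.698 253.978 239.371   5.847]
top [  0.484  -0.302 209.571  33.538   5.404]
top [  0.495  -0.402 205.871  33.599  -6.331]
top [  0.498   0.311 203.268  32.614  -6.392]
top [  0.502   0.402 198.799  33.014   5.241]
top [ 6.54000e-01 -1.60000e-02  3.12448e+02  8.61040e+01 -8.92090e+01]
top [  0.848  -0.698 286.812 156.156 -53.077]
side [  0.797  -0.645 262.725 172.269  10.975]
side [  0.498  -0.411 207.421  41.742  -5.943]
side [  0.488  -0.311 212.644  40.647   5.798]
side [-8.10000e-02  2.33000e-01  1.54566e+02  1.16357e+02  8.27890e+01]
side [ 6.54000e-01 -1.90000e-02  3.22754e+02  1.01907e+02  8.75610e+01]
side [  0.506   0.39  202.901  58.507   5.099]
side [ 3.79000e-01  9.13000e-01  4.94291e+02  3.26291e+02 -1.96000e-01]
side [ 5.93000e-01  1.35400e+00  7.56347e+02  1.70759e+02 -1.29000e-01]
side [-2.01000e-01  1.49900e+00  3.87603e+02  1.23752e+02 -8.70070e+01]
side [-5.06000e-01  1.57500e+00  6.12269e+02  3.09292e+02 -8.11220e+01]
```

```bash
python3 -c "
import cv2
for n in('tz','sz'): print(cv2.imread(f'pics/{n}.png').shape)"
```

```text
(575, 800, 3)
(720, 780, 3)
```

View pics/tz.png

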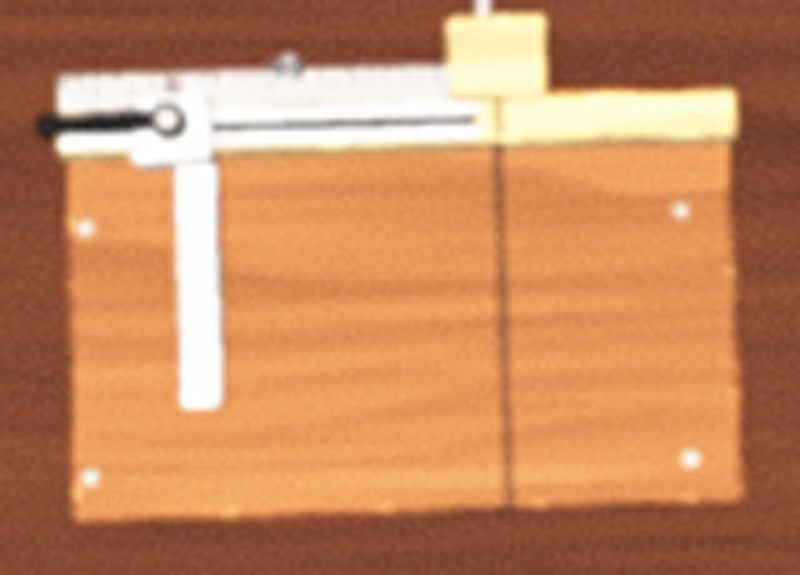

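View pics/sz.png

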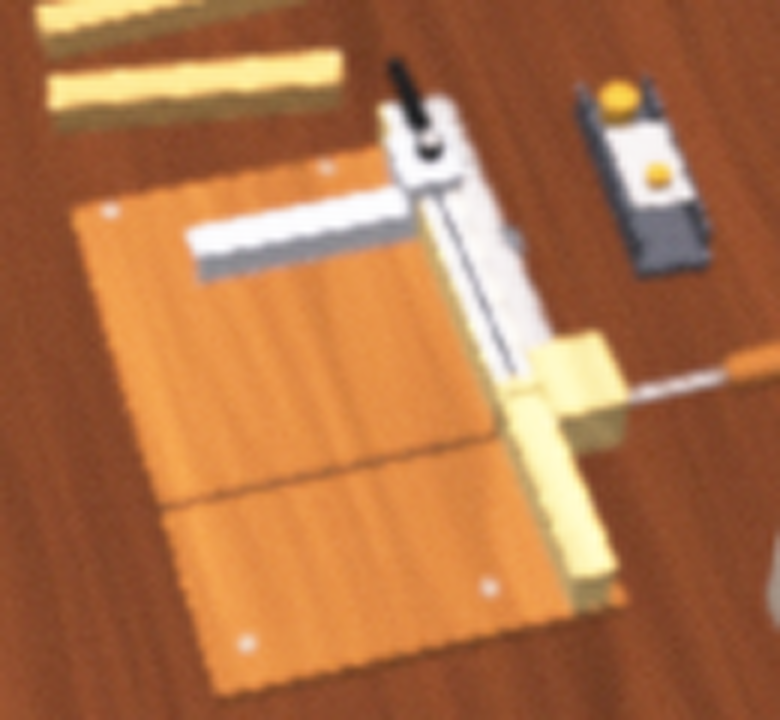

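The lever's black handle points to +y, so it is locked. The stop block is at about tz (180,125) and the clip with a light line at about (288,64), which puts the mark to the right of the pointer. Next I'll get the sled pose from the board edges.

```bash
cat >> h.py <<'E'
def avg(n,k=8):
    fs=[grab(n) for _ in range(k)]; f=fs[0]; f['frame']=np.mean([g['frame'] for g in fs],0).round().astype(np.uint8); return f
E
cat > sled.py <<'E'
from h import *
def sled(f,guess=None):
    hsv=cv2.cvtColor(f['frame'],cv2.COLOR_RGB2HSV)
    m=cv2.inRange(hsv,(5,100,160),(17,255,255))
    m=cv2.morphologyEx(m,cv2.MORPH_CLOSE,np.ones((5,5)))
    cs,_=cv2.findContours(m,cv2.RETR_EXTERNAL,cv2.CHAIN_APPROX_NONE)
    c=max(cs,key=cv2.contourArea)
    P=onz(f,c.reshape(-1,2),0.012)[:,:2]
    return P,m
if __name__=='__main__':
    for n in('top','side'):
        f=avg(n,4); P,m=sled(f); np.save(f'pics/{n}.npy',f['frame'])
        print(n,P.min(0),P.max(0))
        lo,hi=P.min(0),P.max(0)
        def line(sel,ax):
            Q=P[sel]; k=np.polyfit(Q[:,1-ax],Q[:,ax],1)
            for _ in range(3):
                r=Q[:,ax]-np.polyval(k,Q[:,1-ax]); Q=Q[abs(r)<0.004]; k=np.polyfit(Q[:,1-ax],Q[:,ax],1)
            return k,len(Q)
        mid=(lo+hi)/2
        near,a=line((P[:,0]<lo[0]+.02)&(abs(P[:,1]-mid[1])<.17),0)
        left,b=line((P[:,1]>hi[1]-.02)&(abs(P[:,0]-mid[0])<.08),1)
        right,c=line((P[:,1]<lo[1]+.02)&(abs(P[:,0]-mid[0])<.08),1)
        far,d=line((P[:,0]>hi[0]-.02)&(P[:,1]<mid[1]+.05)&(P[:,1]>lo[1]+.02),0)
        print('near',near,a,'left',left,b,'right',right,c,'far',far,d)
        print('width',np.polyval(left,mid[0])-np.polyval(right,mid[0]),'ymid',(np.polyval(left,mid[0])+np.polyval(right,mid[0]))/2,'at x',mid[0],'near x at ymid',np.polyval(near,mid[1]))
E
python3 sled.py
```

```text
top [ 0.39261233 -0.17468771] [0.65483617 0.23541964]
near [-0.02778455  0.39934732] 113 left [0.03607041 0.21139674] 53 right [ 0.03929093 -0.19163051] 53 far [-2.19952227e-04  6.54795637e-01] 7
width 0.4013405859966773 ymid 0.02961739805295538 at x 0.5237242495102857 near x at ymid 0.3985036168590534
side [ 0.39579283 -0.17684282] [0.6621093  0.26853888]Traceback (most recent call last):
  File "sled.py", line 22, in <module>
    left,b=line((P[:,1]>hi[1]-.02)&(abs(P[:,0]-mid[0])<.08),1)
           ~~~~^^^^^^^^^^^^^^^^^^^^^^^^^^^^^^^^^^^^^^^^^^^^^^^
  File "sled.py", line 16, in line
    Q=P[sel]; k=np.polyfit(Q[:,1-ax],Q[:,ax],1)
                ~~~~~~~~~~^^^^^^^^^^^^^^^^^^^^^
    raise TypeError("expected non-empty vector for x")
TypeError: expected non-empty vector for x
```

```bash
cat > fit.py <<'E'
from h import *
from scipy.ndimage import map_coordinates
from scipy.optimize import least_squares
def S(p,pts):
    c,s=np.cos(p[2]),np.sin(p[2]); pts=np.atleast_2d(pts).astype(float)
    return np.c_[p[0]+c*pts[:,0]-s*pts[:,1],p[1]+s*pts[:,0]+c*pts[:,1],pts[:,2]]
def inv(p,W):
    W=np.atleast_2d(W); c,s=np.cos(p[2]),np.sin(p[2]); d=W[:,:2]-np.array(p[:2])
    return np.c_[c*d[:,0]+s*d[:,1],-s*d[:,0]+c*d[:,1]]
def edge(f,a,b,nrm,chan=None,mode='grad',half=.012,n=25):
    """points a..b in world, search along nrm; returns world offsets"""
    g=f['frame'].astype(float).mean(2) if chan is None else f['frame'][...,chan].astype(float)
    t=np.linspace(-half,half,121); out=[]
    for w in np.linspace(0,1,n):
        P=(a*(1-w)+b*w)[None]+t[:,None]*nrm[None]
        uv=proj(f,P); v=map_coordinates(g,[uv[:,1],uv[:,0]],order=1)
        v=np.convolve(v,np.ones(9)/9,'same'); d=np.gradient(v)
        if mode=='grad': e=abs(d)
        else: e=np.maximum(np.median(v)-v,0)
        e[:10]=0;e[-10:]=0; i=e.argmax(); lo=max(i-15,0); ww=e[lo:i+16]
        out.append(P[0]*0+ (a*(1-w)+b*w)+nrm*(ww@t[lo:i+16]/ww.sum()))
    return np.array(out)
def fitsled(f,p,names=('near','left','right','kerf','fence')):
    E={'near':([-.125,.17,.012],[-.125,-.18,.012],0,-.125,'grad'),
       'left':([-.11,.2,.012],[.07,.2,.012],1,.2,'grad'),
       'right':([-.11,-.2,.012],[.07,-.2,.012],1,-.2,'grad'),
       'kerf':([-.11,-.06,.012],[.07,-.06,.012],1,-.06,'dark'),
       'fence':([.09,-.19,.05],[.09,-.07,.05],0,.09,'grad')}
    for it in range(4):
        D={}
        for k in names:
            a,b,ax,val,mode=E[k]
            n=np.array([[1,0,0],[0,1,0]][ax],float); nw=S([0,0,p[2]],n)[0]
            D[k]=edge(f,S(p,a)[0],S(p,b)[0],nw,mode=mode)
        def res(q):
            r=[]
            for k in names: r.append(inv(q,D[k])[:,E[k][2]]-E[k][3])
            return np.concatenate(r)*1000
        p=least_squares(res,p,loss='soft_l1').x
    for k in names:
        r=(inv(p,D[k])[:,E[k][2]]-E[k][3])*1000; print(k,'median %.2f sd %.2f'%(np.median(r),r.std()))
    return p
if __name__=='__main__':
    for n in('top','side'):
        f=avg(n,4); np.save(f'pics/{n}.npy',f['frame'])
        p=fitsled(f,[.5237,.0296,.035]); print(n,np.round(p,4))
E
python3 fit.py
```

```text
near median 0.17 sd 1.04
left median -0.05 sd 1.07
right median -0.05 sd 0.78
kerf median 0.05 sd 0.31
fence median -0.04 sd 0.80
top [0.5236 0.0295 0.0252]
near median 0.32 sd 0.51
left median -0.42 sd 2.07
right median -0.06 sd 0.77
kerf median 0.71 sd 0.77
fence median -0.35 sd 0.60
side [0.5267 0.0267 0.0261]
```

```bash
python3 - <<'E'
from h import *
t=avg('top',12); s=avg('side',12)
crop(t,'t2.png',158,118,238,168,10); crop(s,'s2.png',262,125,332,185,11)
E
```

```text
(no output)
```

View pics/t2.png

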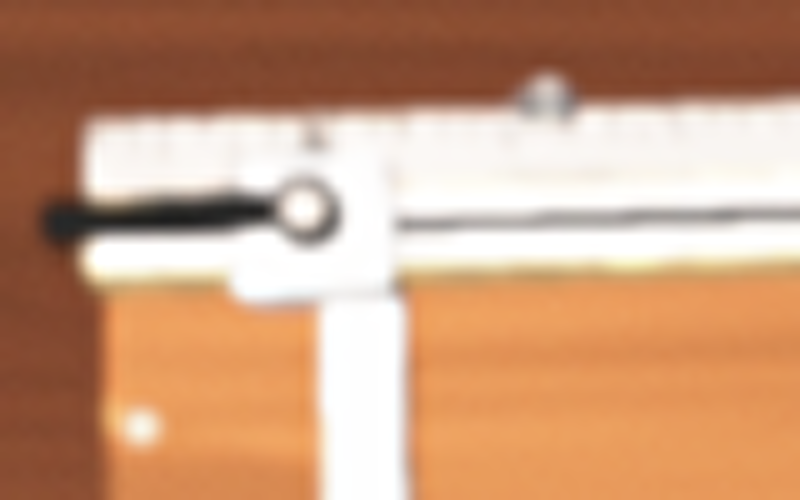

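View pics/s2.png

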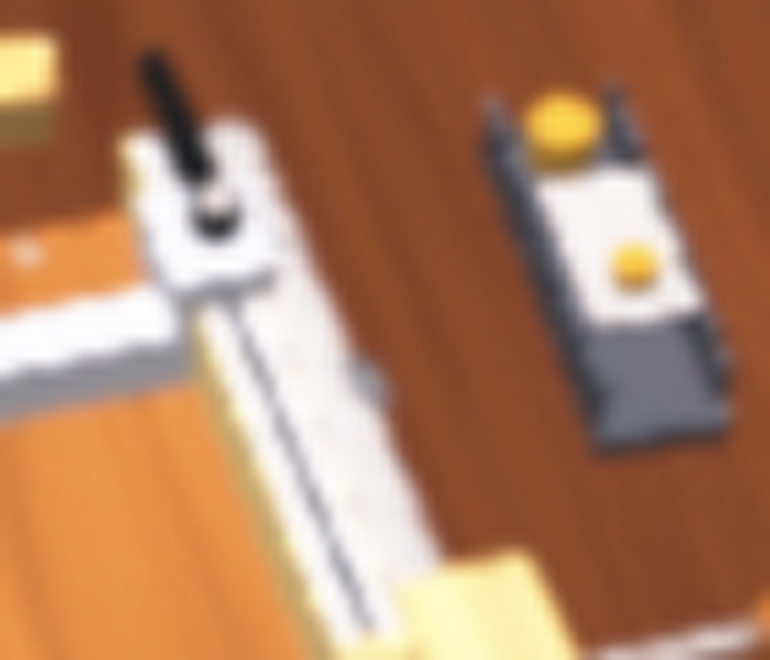

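The top zoom shows the pointer at about px (189.1, 131.3) and the clip's bright line at about (212.3, 127.3). The side zoom shows the clip at about px (295.6, 159.5). Next I'll measure them in sled coordinates.

```bash
python3 - <<'E'
from fit import *
pt=[.5236,.0295,.0252]; ps=[.5267,.0267,.0261]
t=avg('top',8); s=avg('side',8)
print('ptr',inv(pt,onz(t,[(189.05,131.3)],.053))); print('mark',inv(pt,onz(t,[(212.2,127.4)],.053)))
print('mark side',inv(ps,onz(s,[(262+370/11-.5,125+378/11-.5)],.053)))
g=t['frame'].astype(float).mean(2)
for v in range(124,133): print(v,g[v,186:194].round().astype(int),g[v,207:219].round().astype(int))
for y0 in[.13]:
  # arm right edge, top z=.044: edge in chan blue
  for nm,f,p in(('t',t,pt),('s',s,ps)):
    D=edge(f,S(p,[-.05,y0-.022,.044])[0],S(p,[.07,y0-.022,.044])[0],S([0,0,p[2]],[0,1,0])[0],chan=2,half=.03)
    r=inv(p,D)[:,1]; print(nm,'arm right face->pointer y',np.median(r)+.022,r.std())
    D=edge(f,S(p,[.085,y0-.022,.07])[0],S(p,[.118,y0-.022,.07])[0],S([0,0,p[2]],[0,1,0])[0],half=.02)
    r=inv(p,D)[:,1]; print(nm,'block right->pointer y',np.median(r)+.022,r.std())
E
```

```text
ptr [[0.12918015 0.13117879]]
mark [[0.13887397 0.06304   ]]
mark side [[0.13923542 0.0626124 ]]
124 [81 81 82 80 81 81 82 82] [82 81 81 79 83 86 85 81 80 80 81 81]
125 [84 84 84 84 84 83 84 86] [ 84  83  83  92 115 137 127 102  85  83  82  83]
126 [82 84 83 84 83 83 83 82] [ 81  84  97 118 159 191 179 131  95  83  81  81]
127 [83 81 84 83 84 83 84 85] [ 87  94 114 137 170 192 183 142 108  98  98  98]
128 [ 99 100 103 108 108 106 111 114] [134 141 148 150 160 184 180 146 138 156 166 162]
129 [163 159 153 160 167 170 183 187] [208 210 206 188 186 201 195 169 187 225 235 228]
130 [228 222 198 194 211 224 237 241] [239 236 236 230 228 230 224 211 225 245 247 242]
131 [244 239 206 187 214 235 247 248] [242 238 238 242 244 244 242 237 239 246 247 244]
132 [242 234 204 181 205 234 248 250] [245 241 241 246 247 247 247 245 245 246 247 245]
t arm right face->pointer y 0.1290859399260934 0.011311309125573843
t block right->pointer y 0.14394599101438108 0.006433833388531889
s arm right face->pointer y 0.15224559115687303 0.00010308567480326628
s block right->pointer y 0.13146020149243695 0.007738677801992921
```

The pointer is at sled y ≈ 0.131 and the mark at ≈ 0.063 (the side view gives 0.0626). I'll average the two cameras' sled poses. Next step is unlocking: grip the handle and swing it around the pin.

```bash
cat > c.py <<'E'
from fit import *
P=[.52515,.0281,.0257]; YAW=P[2]
def W(x,y,z): return S(P,[x,y,z])[0]
def ok(pos,phi): return kinematics.ik(pos,q_of(phi))
def st(tag=''):
    s=monitor.sense(); print(tag,'t %.1f'%s['clock'],np.round(s['position'],4),'sled',np.round(inv(P,s['position'])[0],4),'F',np.round(s['contact_force'],1),'gap %.3f'%s['finger_gap'],'j6 %.2f'%s['joints'][5])
    return s
def lever_pose(y,th,r=.055,z=.070,dphi=0):
    return W(.1025-r*np.sin(th),y+r*np.cos(th),z),q_of(YAW+th+dphi)
E
python3 - <<'E'
from c import *
for d in(0,np.pi,-np.pi):
  for th in(0,.75,1.5):
    a,q=lever_pose(.131,th,dphi=d); j=kinematics.ik(a,q); print(d,th,None if j is None else np.round(j,2))
for d in(0,np.pi): print('y-jaw',ok(W(.101,.1,.0545),YAW+np.pi/2+d), ok(W(-.02,-.06,.01),YAW+np.pi/2+d),ok(W(.02,-.06,.01),YAW+d))
E
```

```text
0 0 [ 0.16  0.76  1.23 -0.    1.16  0.13]
0 0.75 [ 0.14  0.67  1.38 -0.    1.09 -0.63]
0 1.5 [ 0.08  0.62  1.47 -0.    1.05 -1.44]
3.141592653589793 0 None
3.141592653589793 0.75 [ 0.14  0.67  1.38 -0.    1.09  2.51]
3.141592653589793 1.5 [ 0.08  0.62  1.47 -0.    1.05  1.7 ]
-3.141592653589793 0 None
-3.141592653589793 0.75 [ 0.14  0.67  1.38 -0.    1.09  2.51]
-3.141592653589793 1.5 [ 0.08  0.62  1.47 -0.    1.05  1.7 ]
y-jaw [ 2.29800729e-02  7.28824349e-01  1.32421798e+00 -4.44089210e-16
  1.08855033e+00 -1.57351625e+00] [-2.94954163e-01  5.70174783e-01  1.77355693e+00 -4.44089210e-16
  7.97860939e-01 -1.89145049e+00] [-2.71329929e-01  6.34069861e-01  1.65002144e+00 -4.44089210e-16
  8.57501350e-01 -2.97029929e-01]
y-jaw [ 2.29800729e-02  7.28824349e-01  1.32421798e+00 -4.44089210e-16
  1.08855033e+00  1.56807640e+00] [-2.94954163e-01  5.70174783e-01  1.77355693e+00 -4.44089210e-16
  7.97860939e-01  1.25014216e+00] [-2.71329929e-01  6.34069861e-01  1.65002144e+00 -4.44089210e-16
  8.57501350e-01  2.84456272e+00]
```

```bash
python3 - <<'E'
from c import *
a,q=lever_pose(.131,0); up=a+[0,0,.08]
env.reach(up,q); st('above')
env.movel(a,velocity=.1); st('at')
env.close_gripper(effort=25); st('grip')
for th in np.arange(.15,1.56,.15):
    a,q=lever_pose(.131,th); env.movel(a,velocity=.08,frame=q)
st('turned')
env.release(); env.movel(a+[0,0,.09],velocity=.15); st('up')
env.reach(W(-.09,.28,.25),q_of(YAW+np.pi/2)); st()
t=avg('top',4); crop(t,'t3.png',158,118,238,168,10)
E
```

```text
above t 5.0 [0.6224 0.2178 0.1504] sled [0.1021 0.1871] F [-0.2  0.9 -0.6] gap 1.000 j6 0.13
at t 5.9 [0.6232 0.2168 0.0708] sled [0.1029 0.1861] F [-0.8 -0.5 -0.3] gap 1.001 j6 0.13
grip t 6.6 [0.6231 0.2169 0.0701] sled [0.1028 0.1862] F [ 1.3  2.2 -0. ] gap 0.135 j6 0.13
turned t 9.6 [0.5711 0.164  0.0702] sled [0.0495 0.1347] F [11.7 -0.3 -5.7] gap 0.131 j6 -1.44
up t 11.1 [0.5688 0.1641 0.159 ] sled [0.0472 0.1349] F [ 0.1  0.4 -0.4] gap 0.999 j6 -1.44
 t 11.9 [0.4286 0.305  0.249 ] sled [-0.0895  0.2793] F [-0.8 -0.9 -0.4] gap 1.000 j6 -1.20
```

View pics/t3.png

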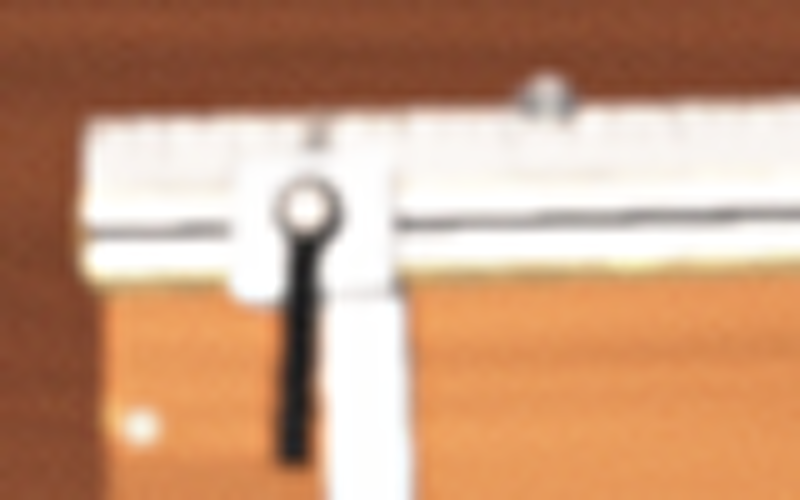

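The lever now points at the robot (handle from (305,210) down to (290,465)), so it is unlocked. Next I'll grip the block and slide it.

```bash
python3 - <<'E'
from c import *
q=q_of(YAW+np.pi/2)
env.reach(W(.101,.131,.15),q)
env.movel(W(.101,.131,.056),velocity=.1); st('at')
env.close_gripper(effort=40); st('grip')
env.movel(W(.101,.063,.056),velocity=.05); env.hold(.2); st('slid')
env.release(); st('rel')
env.movel(W(.101,.063,.17),velocity=.15)
env.reach(W(-.09,.28,.25),q)
t=avg('top',8); crop(t,'t4.png',178,115,248,165,11)
g=t['frame'].astype(float).mean(2)
for v in range(124,134): print(v,g[v,205:220].round().astype(int))
E
```

```text
at t 14.3 [0.6232 0.1617 0.0568] sled [0.1014 0.131 ] F [0.2 0.2 0.4] gap 1.004 j6 -1.52
grip t 14.7 [0.6229 0.1616 0.0565] sled [0.1011 0.1309] F [-1.6 -0.2  5.2] gap 0.503 j6 -1.52
slid t 16.4 [0.6247 0.0946 0.0565] sled [0.1012 0.0639] F [-1.1  3.8  6.1] gap 0.504 j6 -1.63
rel t 16.9 [0.6245 0.0936 0.0559] sled [0.101  0.0629] F [ 0.  -0.3  0.4] gap 1.001 j6 -1.63
124 [82 80 81 80 82 79 83 86 83 81 79 79 80 81 83]
125 [ 83  83  83  82  83  91 114 135 127 100  84  82  82  82  81]
126 [ 82  81  82  85  96 118 158 189 175 130  96  82  80  79  80]
127 [ 85  84  86  93 114 137 165 192 182 142 107  95  97  96  95]
128 [130 132 133 139 147 145 160 182 178 144 137 153 165 160 160]
129 [205 208 207 208 205 183 176 188 183 168 187 225 234 226 223]
130 [237 240 239 234 235 224 200 184 189 197 223 244 247 241 239]
131 [240 242 238 232 233 231 207 175 185 212 232 243 245 241 240]
132 [246 245 242 238 234 231 215 191 198 222 236 244 246 245 242]
133 [253 252 252 251 248 243 235 229 234 244 250 251 251 251 246]
```

View pics/t4.png

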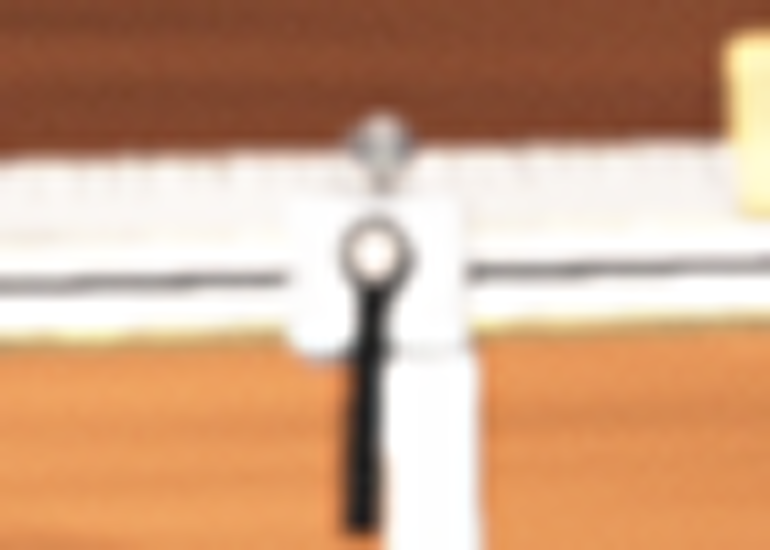

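```bash
python3 - <<'E'
from c import *
t=avg('top',2);s=avg('side',8); pt=[.5236,.0295,.0252]
print(inv(pt,onz(t,[(212.17,126.5),(212.45,130.5)],.053)))
crop(s,'s4.png',270,135,320,175,14)
E
```

```text
[[0.14155827 0.06306701]
 [0.12962439 0.06251737]]
```

View pics/s4.png

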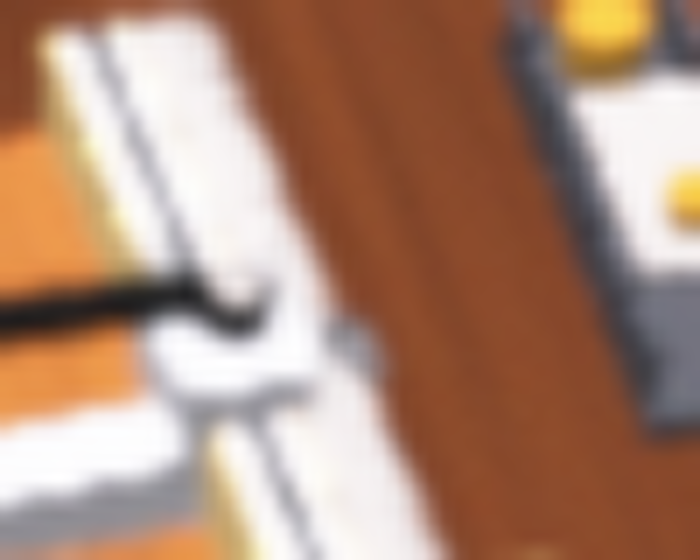

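The pointer is within about 0.5 mm of the line. Next I'll lock the lever.

```bash
python3 - <<'E'
from c import *
y=.063
a,q=lever_pose(y,1.5,r=.06)
env.reach(a+[0,0,.08],q); env.movel(a,velocity=.1); st('at')
env.close_gripper(effort=25); st('grip')
for th in [1.35,1.2,1.05,.9,.75,.6,.45,.3,.15,.05,-.02]:
    a,q=lever_pose(y,th,r=.06); env.movel(a,velocity=.08,frame=q)
env.hold(.2); st('locked')
env.release(); env.movel(a+[0,0,.09],velocity=.15)
env.reach(W(-.09,.28,.25),q_of(YAW+np.pi/2)); st()
t=avg('top',8); crop(t,'t5.png',178,115,248,165,11)
g=t['frame'].astype(float).mean(2)
for v in range(125,133): print(v,g[v,205:220].round().astype(int))
full=t['frame'][:,:,::-1]; cv2.imwrite('pics/t5f.png',full)
for b in blanks(t): print(np.round(b,3))
E
```

```text
at t 21.9 [0.5665 0.0965 0.0707] sled [0.043  0.0673] F [-0.2  0.1  0.2] gap 0.999 j6 -1.56
grip t 22.5 [0.5661 0.0965 0.0701] sled [0.0427 0.0673] F [-1.1  0.6  2.2] gap 0.131 j6 -1.56
locked t 25.9 [0.6259 0.1538 0.0703] sled [0.1039 0.1231] F [0.7 6.6 2.8] gap 0.132 j6 0.05
 t 28.6 [0.4283 0.3054 0.2493] sled [-0.0896  0.2797] F [ 0.3  1.  -0.6] gap 1.001 j6 -1.20
125 [ 83  83  82  83  83  91 115 134 127  99  85  81  81  82  84]
126 [ 81  82  83  84  96 119 159 190 177 130  94  83  81  81  83]
127 [ 87  85  86  94 112 137 167 191 183 142 110  98  95  96  95]
128 [132 131 134 140 146 148 158 178 171 143 136 154 165 161 159]
129 [205 206 206 209 204 186 180 183 169 158 186 224 233 226 222]
130 [238 239 239 234 234 227 219 202 183 191 222 244 247 242 238]
131 [240 242 238 233 234 237 230 208 189 206 230 242 244 241 240]
132 [244 244 242 238 237 237 229 213 201 217 233 243 245 245 246]
[1.05000e-01 3.40000e-01 3.79919e+02 1.49254e+02 1.19700e+00]
[  0.449  -0.698 253.983 239.252   5.836]
[  0.485  -0.302 209.226  33.704   5.248]
[  0.495  -0.402 205.877  32.342  -6.25 ]
[  0.524   0.308 150.562  32.11   -6.49 ]
[ 6.56000e-01 -5.10000e-02  2.40913e+02  8.46710e+01 -8.90290e+01]
[  0.872  -0.721 241.235 108.701 -74.64 ]
```

View pics/t5.png

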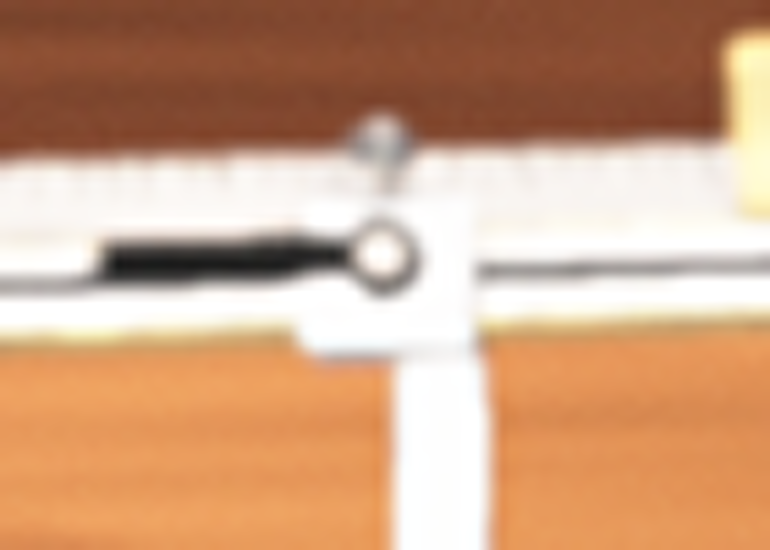

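View pics/t5f.png

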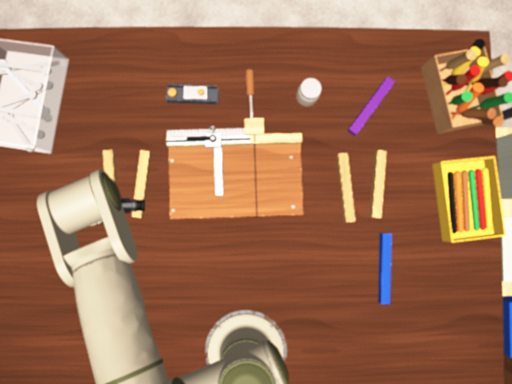

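The lever is locked, but locking pulled the pointer about 1.6 mm right: its column is now ~212.95 against a line at 212.2 plus ~0.1 of yaw shift. That is worth mending. I'll unlock, reset with a 1.9 mm offset, and lock with the same motion.

```bash
python3 - <<'E'
from c import *
y=.0611
a,q=lever_pose(y,0,r=.06)
env.reach(a+[0,0,.06],q); env.movel(a,velocity=.15); env.close_gripper(effort=25)
for th in np.arange(.15,1.51,.15):
    a,q=lever_pose(y,th,r=.06); env.movel(a,velocity=.1,frame=q)
env.release(); env.movel(a+[0,0,.06],velocity=.2)
y=.0649; q=q_of(YAW+np.pi/2)
env.reach(W(.101,.060,.13),q); env.movel(W(.101,.060,.056),velocity=.12)
env.close_gripper(effort=40); st('grip')
env.movel(W(.101,y,.056),velocity=.02); env.hold(.2); st('slid')
env.release(); env.movel(W(.101,y,.15),velocity=.2)
a,q=lever_pose(y,1.5,r=.06)
env.reach(a+[0,0,.06],q); env.movel(a,velocity=.1); env.close_gripper(effort=25)
for th in [1.35,1.2,1.05,.9,.75,.6,.45,.3,.15,.05,-.02]:
    a,q=lever_pose(y,th,r=.06); env.movel(a,velocity=.08,frame=q)
    print('%.2f'%th,np.round(monitor.sense()['contact_force'],1))
env.hold(.2); st('locked')
env.release(); env.movel(a+[0,0,.09],velocity=.15)
env.reach(W(-.16,.1,.3),q_of(YAW+np.pi/2)); st()
t=avg('top',8); crop(t,'t6.png',178,115,248,165,11)
g=t['frame'].astype(float).mean(2)
for v in range(125,133): print(v,g[v,205:220].round().astype(int))
cv2.imwrite('pics/t6f.png',t['frame'][:,:,::-1])
for b in blanks(t): print(np.round(b,3))
E
```

```text
grip t 37.0 [0.6248 0.0907 0.0567] sled [0.1012 0.0601] F [-2.   0.5  5.6] gap 0.500 j6 -1.64
slid t 37.6 [0.6247 0.0949 0.0567] sled [0.1012 0.0642] F [-2.1 -3.5  5.7] gap 0.502 j6 -1.63
1.35 [-1.4 -0.6  3.3]
1.20 [-0.4 -0.1  2.9]
1.05 [-0.2  1.1  3.5]
0.90 [0.3 2.6 2.8]
0.75 [1.6 3.5 4.1]
0.60 [0.6 5.5 2.8]
0.45 [2.5 4.9 4. ]
0.30 [3.9 5.5 2.4]
0.15 [4.3 6.4 2.1]
0.05 [7.2 7.2 1.8]
-0.02 [3.1 7.4 2.2]
locked t 43.9 [0.6258 0.156  0.0702] sled [0.1039 0.1253] F [2.9 6.9 2.7] gap 0.128 j6 0.05
 t 46.8 [0.3629 0.1239 0.2996] sled [-0.1597  0.1   ] F [-0.4  0.6  0.5] gap 0.998 j6 -1.57
125 [ 82  82  81  81  83  90 114 133 125  99  82  79  81  80  79]
126 [ 81  81  81  83  94 117 156 187 174 129  94  82  80  79  81]
127 [ 84  83  85  92 110 134 165 191 181 139 107  94  94  95  96]
128 [130 129 135 137 144 145 157 181 177 144 132 154 161 158 157]
129 [204 206 204 206 203 181 173 185 182 165 184 222 232 223 220]
130 [234 239 236 233 233 222 197 183 186 195 222 243 246 241 238]
131 [239 240 237 232 231 229 205 175 184 210 230 242 244 240 239]
132 [246 244 241 236 234 230 212 187 197 220 235 243 245 244 242]
[  0.449  -0.698 254.199 239.161   5.91 ]
[  0.485  -0.302 209.261  33.538   5.404]
[  0.495  -0.402 206.185  32.732  -6.138]
[  0.448   0.316 304.836  31.967  -6.732]
[  0.503   0.402 197.535  32.808   5.069]
[ 6.56000e-01 -4.90000e-02  2.44158e+02  8.39750e+01 -8.81740e+01]
[  0.872  -0.719 239.242 104.716 -67.127]
```

View pics/t6.png

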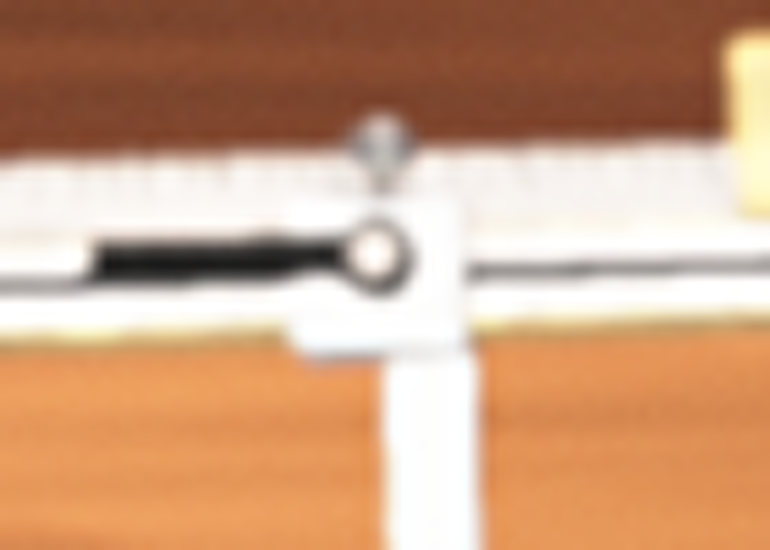

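View pics/t6f.png

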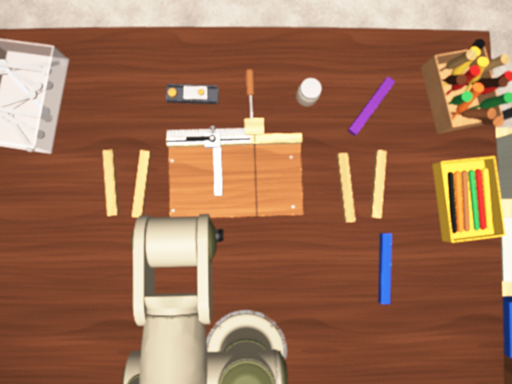

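The pointer is now about 0.5 mm from the line. The handle's slope (-0.029) matches the fence slot's (-0.031), so it is fully locked. Next are the blanks, starting with the right inner one, the longest.

```bash
cat > pl.py <<'E'
from c import *
SF=.0405
QX=q_of(YAW); QY=q_of(YAW+np.pi/2)
OFF=np.array([.0015,-.0014])
def find(near):
    t=grab('top'); bs=[b for b in blanks(t) if 180<b[2]<225 and b[3]<45 and np.hypot(b[0]-near[0],b[1]-near[1])<.09]
    for b in bs: print('found',np.round(b,3))
    if not bs: cv2.imwrite('pics/nf_%d.png'%int(monitor.sense()['clock']),t['frame'][:,:,::-1]); raise SystemExit('not found')
    return min(bs,key=lambda b:np.hypot(b[0]-near[0],b[1]-near[1]))
def pick(b):
    x,y=np.array(b[:2])+OFF; a=np.radians(b[4]); phi=a+np.pi/2
    while phi>np.pi: phi-=np.pi
    q=q_of(phi)
    env.reach([x,y,.12],q); env.movel([x,y,.006],velocity=.15)
    env.close_gripper(effort=70); st('grip')
    env.movel([x,y,.15],velocity=.2); return st('lift')
def place(k,L):
    face=.09-.028*k; cx=face-.060; cy=SF-L/2-.008
    env.reach(W(cx,cy,.15),QX); s=st('over')
    env.movel(W(cx,cy,.0195),velocity=.15,guard=15); st('down')
    env.release(); env.movel(W(cx,cy,.11),velocity=.25)
def pushx(k,y=-.06,start=None,g=10):
    face=.09-.028*k
    xs=face-.060-.014-.026 if start is None else start
    env.reach(W(xs,y,.09),QY); env.movel(W(xs,y,.011),velocity=.2)
    env.movel(W(face-.028-.011-.010,y,.011),velocity=.08) if start is None else None
    h=env.movel(W(face-.028-.011+.010,y,.011),velocity=.03,guard=g); s=st('pushx %s face->%.3f'%(h,face-.028))
    p=inv(P,s['position'])[0]
    env.movel(W(p[0]-.008,y,.011),velocity=.1); env.movel(W(p[0]-.008,y,.09),velocity=.25)
def pushy(k,L,g=8,x=None):
    cx=.09-.028*k-.014-(.002 if k==0 else 0) if x is None else x
    y0=SF-L-.045
    env.close_gripper(effort=30)
    env.reach(W(cx,y0,.09),QY); env.movel(W(cx,y0,.022),velocity=.2)
    h=env.movel(W(cx,SF-L+.0,.022),velocity=.03,guard=g); s=st('pushy %s'%h)
    p=inv(P,s['position'])[0]
    env.movel(W(cx,p[1]-.01,.022),velocity=.1); env.movel(W(cx,p[1]-.01,.09),velocity=.25)
    env.release()
def away(): env.reach(W(-.16,.1,.3),QY)
E
python3 - <<'E'
from pl import *
for pos,phi in [((.484,-.302,.006),5.4),((.495,-.402,.006),-6),((.498,.311,.15),-6.4),((.502,.402,.006),5.2)]:
    print(ok(pos,np.radians(phi+90)) is not None)
print(ok(W(.03,-.07,.15),YAW) is not None, ok(W(.074,-.22,.022),YAW+np.pi/2) is not None)
b=find((.484,-.302)); pick(b); place(0,.208); 
t=avg('top',1); cv2.imwrite('pics/p1.png',t['frame'][:,:,::-1])
E
```

```text
True
True
True
True
True True
found [  0.485  -0.302 209.261  33.709   5.404]
grip t 50.5 [ 0.4863 -0.3039  0.0065] sled [-0.0473 -0.3309] F [-1.  -0.   4.8] gap 0.312 j6 -2.43
lift t 51.3 [ 0.4855 -0.3031  0.1486] sled [-0.0481 -0.3301] F [-0.7  0.2 -1.1] gap 0.312 j6 -2.43
over t 53.2 [ 0.5569 -0.0429  0.1498] sled [ 0.0299 -0.0718] F [-0.9 -0.8  0.3] gap 0.312 j6 -0.31
down t 54.0 [ 0.5558 -0.0424  0.0186] sled [ 0.0288 -0.0713] F [-1.6  0.9  5.6] gap 0.310 j6 -0.31
```

View pics/p1.png

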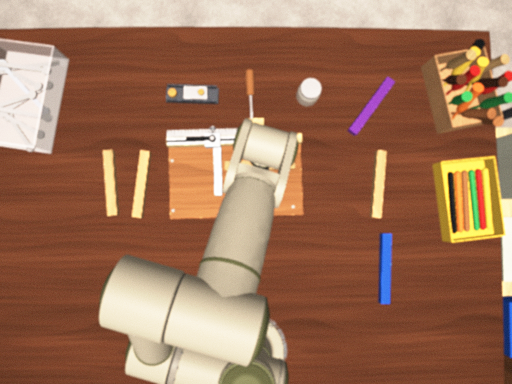

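The arm hides the sled, but the right inner blank is gone from the bench. I'll continue with the pushes and then look.

```bash
python3 - <<'E'
from pl import *
pushx(0); pushy(0,.208); away()
t=avg('top',1); crop(t,'p2.png',155,115,315,230,5)
for b in blanks(t): print(np.round(b,3))
E
```

```text
pushx True face->0.062 t 58.4 [ 0.579  -0.0304  0.0105] sled [ 0.0524 -0.0599] F [ 0.6 -0.3  0.4] gap 1.005 j6 -1.85
pushy True t 62.1 [ 0.6038 -0.1496  0.022 ] sled [ 0.074  -0.1797] F [ 0.5 -3.3  2. ] gap -0.001 j6 -2.03
[  0.449  -0.698 253.969 239.161   5.91 ]
[  0.495  -0.402 206.18   33.454  -6.331]
[ 4.39000e-01  3.17000e-01  3.21211e+02  3.24850e+01 -6.49000e+00]
[  0.502   0.402 199.11   32.961   5.165]
[ 6.41000e-01 -5.00000e-02  2.43371e+02  1.12319e+02  8.99930e+01]
[  0.828  -0.726 253.87  196.026 -74.64 ]
```

View pics/p2.png

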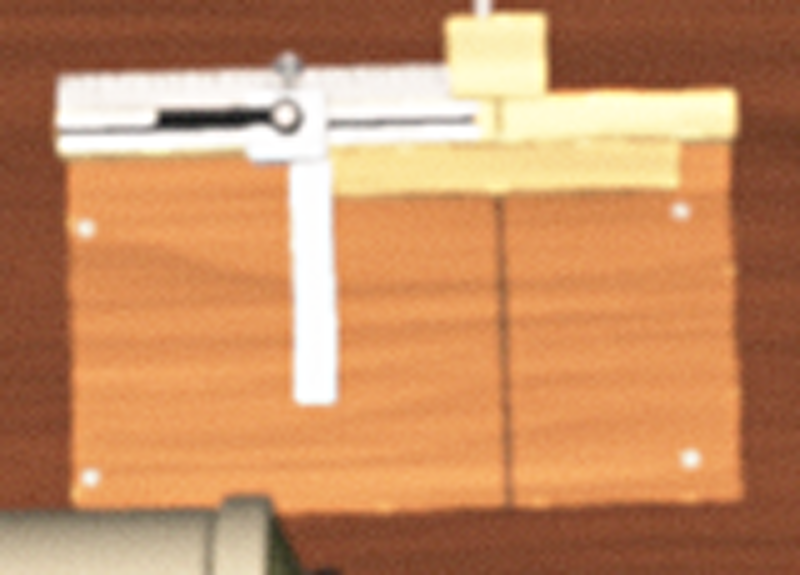

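The first blank lies along the fence and against the stop (zoom: (335–680, 145–195)). The contact positions agree, with its near face at sled x ≈ 0.062. Next blank.

```bash
python3 - <<'E'
from pl import *
b=find((.495,-.402)); pick(b); place(1,.204); pushx(1); pushy(1,.204); away()
t=avg('top',1); crop(t,'p3.png',155,115,315,230,5); cv2.imwrite('pics/p3f.png',t['frame'][:,:,::-1])
for b in blanks(t): print(np.round(b,3))
E
```

```text
found [  0.495  -0.402 206.184  32.547  -6.172]
grip t 68.8 [ 0.4967 -0.4037  0.0065] sled [-0.0395 -0.4309] F [-0.5  0.6  4.2] gap 0.311 j6 -2.33
lift t 69.6 [ 0.496  -0.4029  0.1484] sled [-0.0402 -0.4301] F [-0.2  0.  -0.9] gap 0.312 j6 -2.33
over t 71.4 [ 0.529  -0.0417  0.1498] sled [ 0.002  -0.0699] F [ 1.1 -0.5 -1.4] gap 0.314 j6 -0.33
down t 72.3 [ 0.5278 -0.0412  0.0185] sled [ 0.0009 -0.0694] F [-0.1  0.3  4.9] gap 0.314 j6 -0.32
pushx True face->0.034 t 76.6 [ 0.5511 -0.0311  0.0105] sled [ 0.0244 -0.0599] F [-0.4  0.2  0.9] gap 1.000 j6 -1.86
pushy True t 80.3 [ 0.5777 -0.1463  0.022 ] sled [ 0.048  -0.1757] F [ 0.  -3.6  2.3] gap -0.004 j6 -2.04
[  0.449  -0.698 254.104 239.194   5.93 ]
[ 4.34000e-01  3.18000e-01  3.33452e+02  3.25090e+01 -6.73200e+00]
[  0.502   0.402 198.561  32.696   5.126]
[ 6.28000e-01 -5.00000e-02  2.44316e+02  1.40008e+02 -8.80300e+01]
[  0.849  -0.698 286.434 158.01  -53.628]
```

View pics/p3.png

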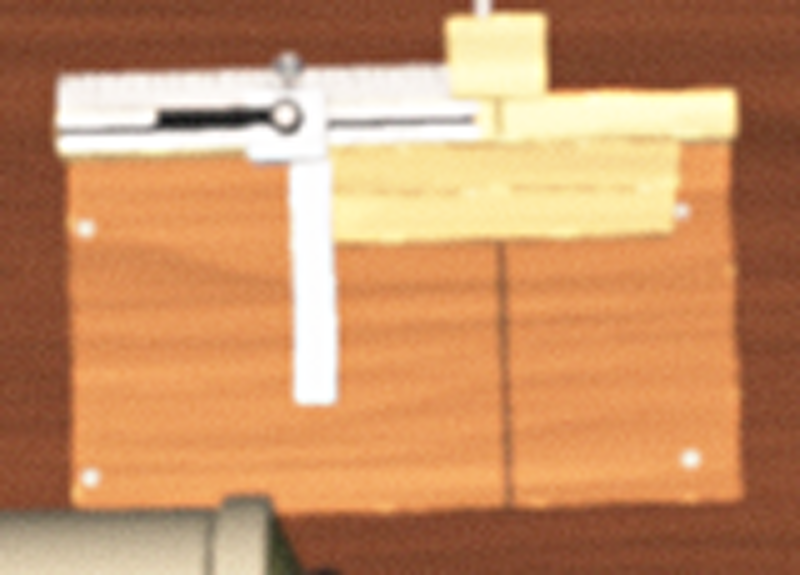

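The second blank is tight against the first, with the push contact moved exactly 28.0 mm. The parked arm overlaps the left inner blank in the image, so I'll park on the right now.

```bash
sed -i 's/def away.*/def away(): env.reach(W(-.16,-.16,.3),QY)/' pl.py; python3 - <<'E'
from pl import *
away()
b=find((.498,.311)); pick(b); place(2,.200); pushx(2); pushy(2,.200); away()
t=avg('top',1); crop(t,'p4.png',155,115,315,230,5); cv2.imwrite('pics/p4f.png',t['frame'][:,:,::-1])
for b in blanks(t): print(np.round(b,3))
E
```

```text
found [  0.499   0.31  201.938  31.906  -6.359]
grip t 87.7 [0.5006 0.3091 0.0065] sled [-0.0173  0.2815] F [-0.2 -0.6  4.9] gap 0.314 j6 -1.11
lift t 88.5 [0.4996 0.3087 0.1485] sled [-0.0183  0.2811] F [-0.3 -0.6 -1.1] gap 0.309 j6 -1.11
over t 89.8 [ 0.501  -0.0393  0.1498] sled [-0.0259 -0.0667] F [ 0.8  0.9 -0.1] gap 0.316 j6 -0.34
down t 90.7 [ 0.4998 -0.0392  0.0185] sled [-0.0271 -0.0667] F [-1.4  0.4  6. ] gap 0.313 j6 -0.34
pushx True face->0.006 t 95.1 [ 0.5231 -0.0318  0.0105] sled [-0.0036 -0.0598] F [-0.1 -0.4 -0.5] gap 0.998 j6 -1.88
pushy True t 98.7 [ 0.5496 -0.143   0.022 ] sled [ 0.02   -0.1717] F [-0.1 -4.   1.1] gap -0.001 j6 -2.06
[  0.449  -0.698 253.966 239.176   5.873]
[  0.502   0.402 199.11   32.954   5.165]
[ 6.1400e-01 -5.0000e-02  2.4388e+02  1.6781e+02 -8.9151e+01]
[  0.847  -0.709 274.389 151.272 -58.094]
```

View pics/p4f.png

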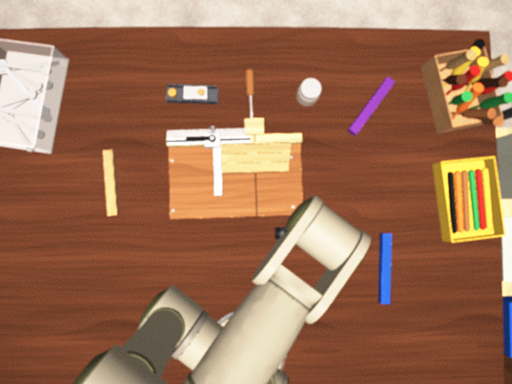

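Three blanks are in place (28.0 mm steps in x, 4 mm steps in length). One is left, at about px (110, 183).

```bash
python3 - <<'E'
from pl import *
b=find((.502,.402)); pick(b); place(3,.196); pushx(3); pushy(3,.196)
# final squeeze and end checks
pushx(3,start=.09-.112-.03,g=15)
for k,L in((0,.208),(1,.204),(2,.2),(3,.196)): pushy(k,L,g=8)
pushx(3,start=.09-.112-.03,g=12)
away()
t=avg('top',8); s=avg('side',4); crop(t,'p5.png',155,115,315,230,5); crop(s,'p5s.png',210,120,340,240,5)
crop(t,'p5m.png',178,115,248,165,11)
g=t['frame'].astype(float).mean(2)
for v in range(126,132): print(v,g[v,208:218].round().astype(int))
st()
E
```

```text
found [  0.503   0.402 198.112  33.162   5.167]
grip t 104.9 [0.5049 0.4012 0.0065] sled [-0.0107  0.3735] F [-0.  -1.3  4.4] gap 0.312 j6 -1.17
lift t 105.8 [0.504  0.4007 0.1484] sled [-0.0116  0.373 ] F [ 0.3  0.4 -2. ] gap 0.311 j6 -1.17
over t 107.4 [ 0.4731 -0.0382  0.15  ] sled [-0.0537 -0.0649] F [ 0.1  0.4 -0.5] gap 0.312 j6 -0.36
down t 108.3 [ 0.4718 -0.0381  0.0185] sled [-0.055  -0.0648] F [-1.   0.4  6.7] gap 0.309 j6 -0.36
pushx True face->-0.022 t 112.6 [ 0.4951 -0.0325  0.0105] sled [-0.0316 -0.0598] F [ 1.1 -0.5 -0.5] gap 1.005 j6 -1.90
pushy True t 116.3 [ 0.5215 -0.1397  0.022 ] sled [-0.008  -0.1677] F [-0.3 -3.5  1.3] gap -0.000 j6 -2.07
pushx True face->-0.022 t 119.6 [ 0.4951 -0.0325  0.0105] sled [-0.0316 -0.0598] F [ 0.   0.2 -0.1] gap 1.003 j6 -1.90
pushy True t 123.4 [ 0.6038 -0.1496  0.022 ] sled [ 0.074  -0.1797] F [-0.  -3.8  1.9] gap 0.002 j6 -2.03
pushy True t 127.4 [ 0.5777 -0.1463  0.022 ] sled [ 0.048  -0.1757] F [ 0.3 -3.8  2.4] gap -0.003 j6 -2.04
pushy True t 131.5 [ 0.5496 -0.143   0.022 ] sled [ 0.02   -0.1717] F [-0.2 -4.   2.3] gap -0.003 j6 -2.06
pushy True t 135.5 [ 0.5215 -0.1397  0.022 ] sled [-0.008  -0.1677] F [-0.1 -3.9  0.9] gap 0.001 j6 -2.07
pushx True face->-0.022 t 138.8 [ 0.4951 -0.0325  0.0106] sled [-0.0316 -0.0598] F [-0.9 -0.3 -0.5] gap 0.999 j6 -1.90
126 [ 84  95 117 157 188 174 128  95  84  81]
127 [ 93 113 136 164 191 182 141 106  94  95]
128 [137 147 146 158 181 176 144 136 152 163]
129 [206 203 183 174 186 184 166 184 223 233]
130 [234 232 222 199 188 192 199 220 244 246]
131 [232 232 229 208 184 195 214 230 242 244]
 t 141.1 [ 0.3693 -0.1359  0.3   ] sled [-0.16 -0.16] F [ 0.2 -0.5 -0. ] gap 1.000 j6 -2.25
```

View pics/p5.png

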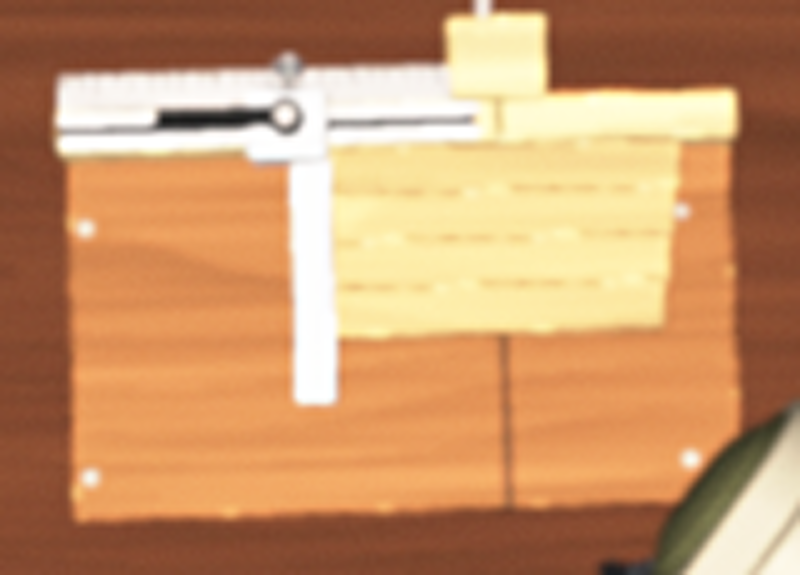

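View pics/p5s.png

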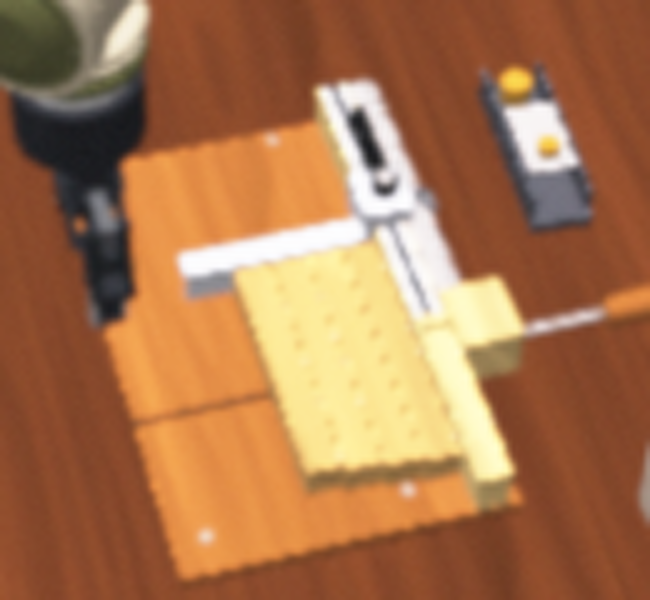

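The four blanks form a closed row against the fence and stop. Repeating every push gave the same contact positions, and the pointer and lever haven't moved. I'm handing in.

```bash
python3 -c "
from bench import job; print(job.hand_in())"
```

```text
the job is handed in; nothing more can be done
None
```

The sled is set up and I handed the job in at about 141 s of the 210 s. I unlocked the lever, set the stop on the cursor line and locked it again. All four blanks are in a closed row against the fence, with their left ends at the stop.

- **Stop position:** the first locking dragged the stop about 1.6 mm off the line. I unlocked it, reset it with an offset and locked it again. In the last top picture the pointer is about 0.5 mm from the line.
- **Lever:** I judged it fully locked because the handle lies parallel to the fence slot in the picture. I did not test the clamp by force, but the stop did not move under the end pushes.
- **Row of blanks:** I placed the blanks longest first. Contact moved 28.0 mm per blank away from the fence and 4.0 mm per blank in length. Repeating the end push on every blank and the row push gave identical contact positions, so nothing was left to close.
- **Camera disagreement:** the two cameras put the sled about 3 mm apart in x and in y. I used the average, and the contact positions agreed with it to within about 2 mm.
- **Bystanders:** I never touched the plane, the jar or the screwdriver.

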